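Dock the vial rack in the sampler

TASK

Load the sampler: push the blue vial rack along the bench, without lifting it off the bench, into the corner of the loading dock until it sits square and snug against both the long back rail and the end block. Then press the green key on the end block fully down and let it go. Leave the white rack and everything else on the bench where it is.

Things in the scene. Friction and masses are not known exactly. Their poses are not given: they have to be found in the camera images.
- blue_rack: The rack to push: a solid blue block 90 (x) x 100 (y) x 30 mm high, carrying 12 amber vials with black caps that are fixed in it and stand up to 44 mm above the bench. About 0.35 kg (varies), loose on the bench. Origin: centre of its underside; z up, x its short side pointing roughly away from the robot (within 0.25 rad at the start).
- dock: Loading dock, fixed to the bench; place and yaw vary. Origin: on the bench, at the inside corner of the back rail and end block. x points away from the robot into the rail, y left into the end block. Rail: dark steel, 30 mm high, face at x = 0, from y = 0 to -460 mm. End block: dark steel, 30 mm high, face at y = 0, x -100 to +18, y 0 to 90 mm.
- rack_home (a point): Where the blue rack's origin lies when it is home: dock x = -45 mm, dock y = -50 mm, on the bench. Axes as the dock's. Behind the rail, from dock x = 18 mm, is the dock's low cream housing, 45 mm high, with a black carousel, highest point 65 mm.
- load_key_top (a point): Centre of the top face of the green round key (32 mm across) in its black housing on top of the end block, at dock x = -45 mm, y = +45 mm, 52 mm above the bench. Pressed straight down; it springs back.
- load_key (a joint): Travel of the green key (m): 0 released, 0.006 fully down, which takes about 5 N. It counts as pressed above 0.004.
- white_rack: Another vial rack of the same shape and size, white, with clear vials and red caps. Stands beside the blue rack, on either side. Leave it alone. Origin: centre of its underside.
- amber_bottle: Amber glass bottle with black cap, 52 mm across, 95 mm high, upright. Leave alone. Origin: centre of its underside.
- solvent_bottle: Clear glass solvent bottle with white cap, 80 mm across, 170 mm high, upright. Leave alone. Origin: centre of its underside.
- carton: Closed cardboard carton 90 x 130 x 70 mm. Leave alone. Origin: centre of its underside.
- wrench: Steel wrench, 150 mm long, lying flat. Leave alone. Its x runs along its length.
- mouse: Black computer mouse 100 x 58 x 31 mm. Leave alone. Origin: centre of its underside.
- beaker: Small glass beaker 60 mm across, 70 mm high, open at the top. Leave alone. Origin: centre of its underside.

How it is judged (in metres and radians):
On the way, in this order (a step that is already met when the one before it is completed fails the run):
1. the blue rack sits square against both stops (x of blue_rack in the frame of rack_home between -0.004 and 0.004 m and y of blue_rack in the frame of rack_home between -0.004 and 0.004 m and angle between the x axis of blue_rack and the x axis of dock, either way round below 0.05 rad), for 0.3 s.
2. the green key is pressed down (value of joint load_key above 0.004 m), for 0.1 s.
At the end, for the whole second after the job is handed in: The blue rack stands flat and at rest on the bench within 4 mm of its home in each direction and square to the dock within 0.05 rad (both stops touched or nearly so); the green key has been pressed past 4 mm after that, and is up again (under 2 mm) (all of step 1 and height (world z) of blue_rack below 0.004 m and angle between blue_rack's own z axis and vertical below 0.05 rad and linear speed of blue_rack below 0.01 m/s and value of joint load_key below 0.002 m).
It fails at once if the blue rack is lifted off the bench or tipped (height (world z) of blue_rack above 0.008 m or angle between blue_rack's own z axis and vertical above 0.12 rad).
It fails at once if the green key is pressed before the rack is home (value of joint load_key above 0.003 m and not (x of blue_rack in the frame of rack_home between -0.008 and 0.008 m and y of blue_rack in the frame of rack_home between -0.008 and 0.008 m and angle between the x axis of blue_rack and the x axis of dock, either way round below 0.08 rad)).
It fails at once if the white rack is moved by more than 20 mm or tipped (distance of white_rack from where it was at the start of the episode above 0.02 m or angle between white_rack's own z axis and vertical above 0.3 rad).
It fails at once if the amber bottle, solvent bottle or beaker is moved by more than 20 mm or tipped (distance of any of amber_bottle, solvent_bottle, beaker from where it was at the start of the episode above 0.02 m or angle between any of amber_bottle, solvent_bottle, beaker's own z axis and vertical above 0.3 rad).
It fails at once if the carton, wrench or mouse is moved by more than 20 mm or tipped (distance of any of carton, wrench, mouse from where it was at the start of the episode above 0.02 m or angle between any of carton, wrench, mouse's own z axis and vertical above 0.3 rad).
It also fails if it takes over 72 s, if anything falls off the work surface, if the arm or the gripper's body presses on something with over 40 N, if the wrist force passes 120 N, or if a joint passes its speed limit or range.

ROBOT

A 6-joint arm with a two-finger parallel gripper is mounted at the origin on the work surface. World frame = base frame: x ahead of the robot, y to its left, z up, the work surface at z = 0. Lengths are in mm, angles in rad, forces in N, time in s.
With the tool pointing down it reaches from about 275 to 1000 mm from the base axis. Payload 8.4 kg.
Tool frame: the origin (TCP) lies midway between the tips of the shut fingers; the grasp point (between the pads) lies 19 mm behind it; z points along the fingers, y is the line along which they close (so a half turn about z gives the same grasp; the last joint's range is limited). The gripper opens to 85 mm and grips with 20 to 120 N. Pads are 22 mm wide; open, the fingers measure 114 mm over their backs; the gripper's body (76 mm by 85 mm) begins 54 mm behind the grasp point. The pads swing forward as they close: fully open they stand 13 mm farther back than shut.
Start: joints at [-0.002, 0.353, 1.633, -0, 1.155, -0.002], TCP at [625.002, -0, 231.281] pointing down, gripper open.
Joint ranges: [-2.63, 2.63], [-0.92, 2.1], [0.06, 2.66], [-1.3, 4.44], [0, 2.69], [-3.02, 3.02]. Speed limits (rad/s): [2.22, 2.22, 2.79, 3.14, 3.14, 3.14].

INTERFACE

Orientations are given as [roll, pitch, yaw] about the fixed x, y, z axes, in that order (R = Rz(yaw) Ry(pitch) Rx(roll)).
In Python, from rig import monitor, imaging, r gives the robot as it stands.
- The arm moves only by the tool drive_tool, never from a script. Its argument "plan" is a list of rows, each an object of numbers: "x", "y", "z": the shift along the tool's x, y, z in units of 50 mm (1.0 is 50 mm); "ax", "ay", "az": the turn, a rotation vector about the tool's x, y, z in units of 6 degrees (1.0 is 6 degrees); "hand": the finger opening in mm, from 0 to 85.4. In form: [{"x": .., "y": .., "z": .., "ax": .., "ay": .., "az": .., "hand": ..}, ...]. A call has 1 to 8 rows; each row is the pose to reach, as a shift and turn from the pose commanded when the call began, along the tool's axes at that moment; what a row does not reach only later rows make up. A row lasts 1/10 s, in which the tool goes at most 50 mm and 8.59 degrees, less where a joint would pass 70% of its speed; a pose out of reach is approached as far as the arm can. A call with a gripper value outside its range is refused whole. The fingers move at their own pace and stop on an object; "grip_force" is the grip in N (left out, the last holds). Time passes only in rows, so rows that repeat a pose let the fingers close. It gives the time, the measured TCP pose, the force, the opening and the grip force at its end, in the units of the state.
- monitor.sense(): the state, without advancing time (a new reading comes with each control period).
- imaging.grab_frame(name): name is "scene" or "side" or "wrist"; returns the picture (400x640x3 uint8, red, green, blue); there is no depth.
- imaging.camera_info(name): a dict with "mtx" (3x3 intrinsics, pixels), "dist" ([k1, k2, p1, p2, k3] as OpenCV has them; the pictures are not rectified), "R" (3x3) and "t" (3): a world point X has camera coordinates R X + t. Camera axes: x right, y down, z forward; pixel columns grow to the right and rows downward; lengths in mm; the calibration is good to about 2 mm. A picture is of the moment at which its call begins: read the wrist's pose just before it. camera_info takes no time and is no camera call; for the wrist camera it gives the pose at the moment of the call.
- r.sign_off(): hands the job in; it is judged then, once.
The state is a dict: "clock": time; "qpos": joint angles; "qvel": joint speeds; "joint_efforts": joint torques, N m; "eef_pos": TCP position; "tcp_rot": TCP orientation; "contact_force": force on the tool from outside, world axes, zero at the start; "wrist_torque": the same for the moment, N m; "opening": opening from 0.0 (shut) to 1.0 (fully open); "grasp_force": force on a finger pad.
Only numpy, scipy, OpenCV 4.12 (cv2) and the standard library are available. Lean on these libraries where they do the work, as an engineer would, in place of code of your own. Each camera call takes 0.05 s, during which the arm holds its last target. There are 200 camera calls.

## Working session

There is one attempt and no reset: what is moved stays moved. The work goes in short steps, Python scripts to look and compute and a tool call to move; the robot and the scene stay as the last step left them, time stands still between calls to the robot, and variables do not carry over. Pictures are saved under pics/ and viewed, at most 10 in all, crops included, and the job is handed in when it is done.

Besides the shell and the picture viewer there is one more tool, called after ">>>" by a JSON object that holds its "op" and its "data", one argument or row to a line. drive_tool: Moves the arm, as the interface text tells. Its arguments: {"type":"object","properties":{"plan":{"type":"array","items":{"type":"object","properties":{"x":{"type":"number"},"y":{"type":"number"},"z":{"type":"number"},"ax":{"type":"number"},"ay":{"type":"number"},"az":{"type":"number"},"hand":{"type":"number"}}}},"grip_force":{"type":"number"}},"required":["plan"]}

```bash
mkdir -p pics; ls; python3 - <<'E'
from rig import monitor, imaging, r
import cv2
for n in ["scene","side"]:
    im=imaging.grab_frame(n); cv2.imwrite(f"pics/{n}0.png",im[:,:,::-1])
    c=imaging.camera_info(n); print(n,c)
print(monitor.sense())
E
```

```text
pics
scene {'mtx': array([[420.27883812,   0.        , 313.99169021],
       [  0.        , 420.27883812, 205.95316219],
       [  0.        ,   0.        ,   1.        ]]), 'dist': array([-0.05394073,  0.        ,  0.        ,  0.        ,  0.        ]), 'R': array([[ 0.56948312,  0.82190573, -0.01264683],
       [ 0.48232989, -0.34657658, -0.80451386],
       [-0.66561764,  0.45205712, -0.59379922]]), 't': array([-226.760628  , -220.07971824, 1676.80860223])}
side {'mtx': array([[392.62401873,   0.        , 312.96263818],
       [  0.        , 392.62401873, 200.70814518],
       [  0.        ,   0.        ,   1.        ]]), 'dist': array([-0.09556076,  0.        ,  0.        ,  0.        ,  0.        ]), 'R': array([[ 0.92488166, -0.37982401, -0.0181007 ],
       [-0.29414745, -0.68446741, -0.66706944],
       [ 0.24097965,  0.62228457, -0.74477562]]), 't': array([-501.13494993,  131.98045995,  960.43645281])}
{'clock': 0.1, 'qpos': array([-2.39405287e-03,  3.53575898e-01,  1.63408400e+00,  2.56764322e-05,
        1.15519949e+00, -2.41744130e-03]), 'qvel': array([-0.00177839, -0.00134465, -0.00178699,  0.00033506, -0.00020208,
       -0.00142381]), 'joint_efforts': array([ 4.27485766e-04, -6.06356549e+01, -3.42817569e+01, -7.40920814e-05,
        3.91241178e-03, -4.99377973e-05]), 'eef_pos': array([6.24558486e+02, 1.28257074e-02, 2.30628254e+02]), 'tcp_rot': array([-3.14032598e+00, -2.65397620e-05,  1.57080932e+00]), 'contact_force': array([-0.23105838, -0.19309898,  0.23136454]), 'wrist_torque': array([0.03027544, 0.01736655, 0.02119139]), 'grasp_force': 0.0, 'opening': 1.0013779682781985}
```

View pics/scene0.png

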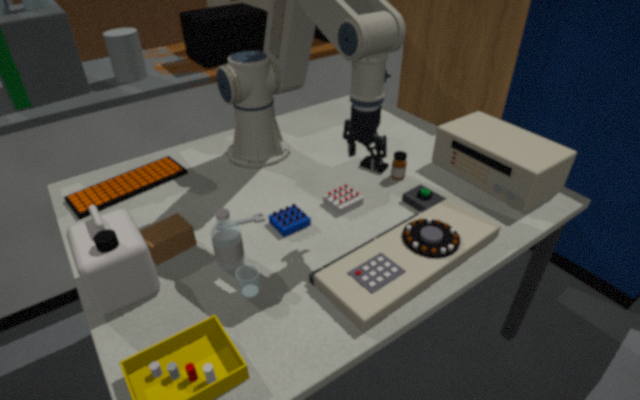

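View pics/side0.png

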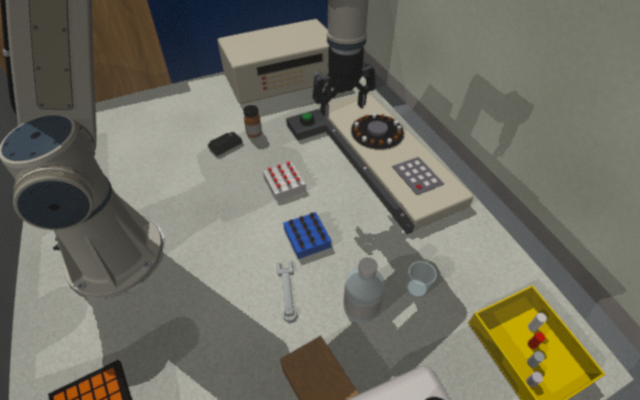

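Scene view: blue rack (289,219), white rack (343,198), green key (425,192). Side view: blue (307,234), white (284,180), key (307,117), and the rail runs from (325,125) to (408,226). White stands between blue and the end block.

```bash
cat > h.py <<'E'
import numpy as np, cv2
from rig import monitor, imaging, r
def ray(n,uv,z):
    c=imaging.camera_info(n)
    p=cv2.undistortPoints(np.array(uv,float).reshape(-1,1,2),c["mtx"],c["dist"]).reshape(-1,2)
    d=np.c_[p,np.ones(len(p))]@c["R"]; o=-c["R"].T@c["t"]
    return o+d*((np.broadcast_to(z,len(p))-o[2])/d[:,2])[:,None]
def proj(n,P,c=None):
    c=c or imaging.camera_info(n)
    return cv2.projectPoints(np.array(P,float).reshape(-1,3),cv2.Rodrigues(c["R"])[0],c["t"],c["mtx"],c["dist"])[0].reshape(-1,2)
def crop(n,im,x0,y0,w,h,s):
    g=cv2.resize(im[y0:y0+h,x0:x0+w],None,fx=s,fy=s,interpolation=cv2.INTER_CUBIC)[:,:,::-1].copy()
    for k in range(0,w,20): cv2.putText(g,str(x0+k),(k*s,8),0,.3,(0,0,255)); cv2.line(g,(k*s,9),(k*s,14),(0,0,255))
    for k in range(0,h,20): cv2.putText(g,str(y0+k),(0,k*s+4),0,.3,(0,0,255))
    cv2.imwrite(f"pics/{n}.png",g)
E
python3 - <<'E'
from h import *
im=imaging.grab_frame("side"); crop("side_c",im,210,85,210,190,3) if 0 else crop("side_c",im,200,90,220,190,3)
im2=imaging.grab_frame("scene"); crop("scene_c",im2,250,140,260,170,3)
for n,i in(("side",im),("scene",im2)):
    hsv=cv2.cvtColor(i,cv2.COLOR_RGB2HSV)
    g=cv2.inRange(hsv,(45,120,60),(75,255,255)); 
    k,_,st,ce=cv2.connectedComponentsWithStats(g)
    for j in range(1,k):
        if st[j,4]>15: print(n,"green",ce[j],st[j,4],ray(n,[ce[j]],52)[0])
    b=cv2.inRange(hsv,(105,150,60),(125,255,255))
    k,_,st,ce=cv2.connectedComponentsWithStats(b)
    for j in range(1,k):
        if st[j,4]>100: print(n,"blue",ce[j],st[j],ray(n,[ce[j]],25)[0])
E
```

```text
side green [306.49019608 115.98039216] 51 [629.00514907 263.7282919   52.        ]
side blue [306.19866667 234.41466667] [285 214  45  40 750] [ 462.53413849 -150.74503234   25.        ]
scene green [424.78723404 191.06382979] 47 [636.63427338 268.13596455  52.        ]
scene blue [288.93442623 221.36721311] [270 207  39  29 610] [ 485.28328506 -152.12546971   25.        ]
```

View pics/side_c.png

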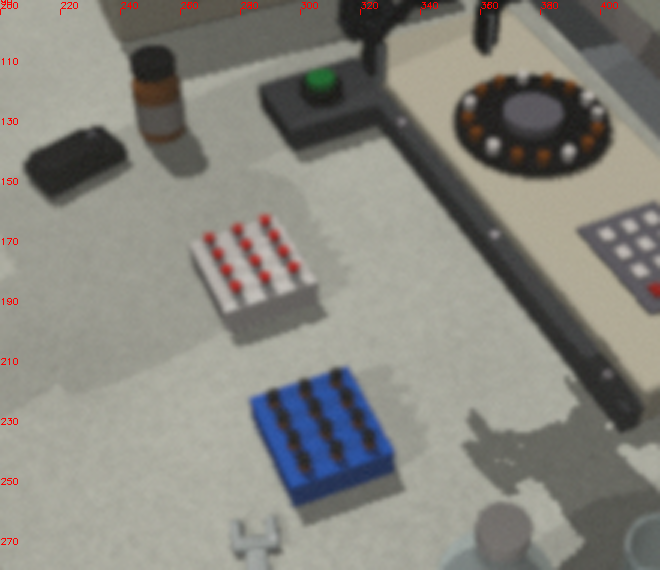

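View pics/scene_c.png

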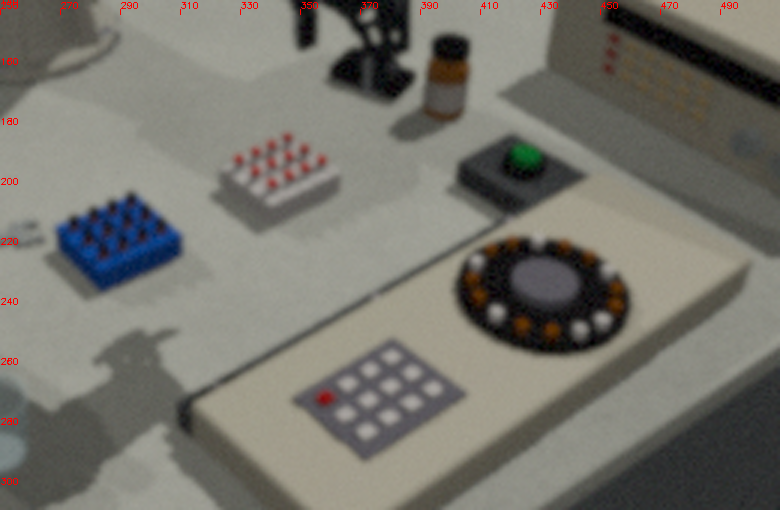

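```bash
cat > fit.py <<'E'
from h import *
from scipy.optimize import least_squares
def S(*p): return [("side",(200+x/3,90+y/3)) for x,y in p]
def C(*p): return [("scene",(250+x/3,140+y/3)) for x,y in p]
def fit(obs,pts,x0):
    cam={n:imaging.camera_info(n) for n in("side","scene")}
    def T(q):
        c,s=np.cos(q[2]),np.sin(q[2]); P=np.array(pts,float)
        return np.c_[q[0]+c*P[:,0]-s*P[:,1],q[1]+s*P[:,0]+c*P[:,1],P[:,2]]
    f=lambda q:np.concatenate([proj(n,p,cam[n])[0]-uv for (n,uv),p in zip(obs,T(q))])
    o=least_squares(f,x0,x_scale=[100,100,1],loss="soft_l1"); return o.x,o.fun.reshape(-1,2)
E
python3 - <<'E'
from fit import *
np.set_printoptions(precision=2,suppress=True)
rk=[(-45,50,30),(45,50,30),(45,-50,30),(-45,-50,30)]
key=[("side",(306.5,116)),("scene",(424.8,191.1))]
print("blue",*fit(S((250,400),(347,367),(393,458),(295,490))+C((57,230),(181,235),(103,265)),rk+[(-45,-50,30),(45,50,30),(45,-50,30)],[470,-150,0]))
print("white",*fit(S((190,243),(275,215),(317,283),(225,312))+C((220,175),(340,180),(270,205)),rk+[(-45,-50,30),(45,50,30),(45,-50,30)],[470,0,0]))
print("dock",*fit(S((258,87),(298,133),(385,105))+C((458,165),(512,135),(587,178))+key,
 [(-100,90,30),(-100,0,30),(0,0,30),(-100,0,30),(-100,90,30),(18,90,30),(-45,45,52),(-45,45,52)],[680,220,0]))
print("rail pts side", ray("side",[(200+a/3,90+b/3) for a,b in((400,130),(500,245),(610,385))],30))
E
```

```text
blue [ 467.65 -146.15    0.03] [[-0.44 -0.7 ]
 [ 0.13 -1.22]
 [ 1.87 -2.7 ]
 [-0.12 -0.37]
 [-3.24 -1.35]
 [-0.96 -0.76]
 [-2.68  1.98]]
white [479.12  55.03   0.04] [[-0.35 -0.68]
 [ 0.71 -0.74]
 [ 0.78 -1.05]
 [ 0.6  -0.26]
 [-2.   -3.12]
 [-0.56 -3.12]
 [-1.01 -0.09]]
dock [684.39 225.4    0.1 ] [[ 0.79 -0.43]
 [-0.11 -0.61]
 [-1.   -0.93]
 [-1.86 -0.33]
 [-2.51 -0.42]
 [ 1.78  0.52]
 [ 1.56 -0.83]
 [-0.88 -0.  ]]
rail pts side [[ 682.44  174.96   30.  ]
 [ 697.57  -17.56   30.  ]
 [ 704.2  -203.73   30.  ]]
```

>>> {"op": "drive_tool", "data": {
  "plan": [
    {"z": -1, "y": -0.5},
    {"z": -2, "y": -1},
    {"z": -3, "y": -1.5},
    {"z": -4, "y": -1.5},
    {"z": -4, "y": -1.5},
    {"z": -4, "y": -1.5}
  ]
}}

```text
invalid input
```

```bash
python3 - <<'E'
from h import *
np.set_printoptions(precision=2,suppress=True)
c=imaging.camera_info("wrist"); im=imaging.grab_frame("wrist"); s=monitor.sense(); print(s["eef_pos"],s["qvel"],c)
np.savez("w1.npz",im=im,**{k:c[k] for k in("mtx","dist","R","t")})
cv2.imwrite("pics/w1.png",im[:,:,::-1])
E
```

```text
[624.78   0.   230.91] [-0. -0. -0.  0.  0.  0.] {'mtx': array([[321.57,   0.  , 317.66],
       [  0.  , 321.57, 196.43],
       [  0.  ,   0.  ,   1.  ]]), 'dist': array([-0.05,  0.  ,  0.  ,  0.  ,  0.  ]), 'R': array([[ 1.  , -0.  , -0.  ],
       [ 0.  , -0.95,  0.31],
       [-0.  , -0.31, -0.95]]), 't': array([-625.45,  -40.39,  382.09])}
```

View pics/w1.png

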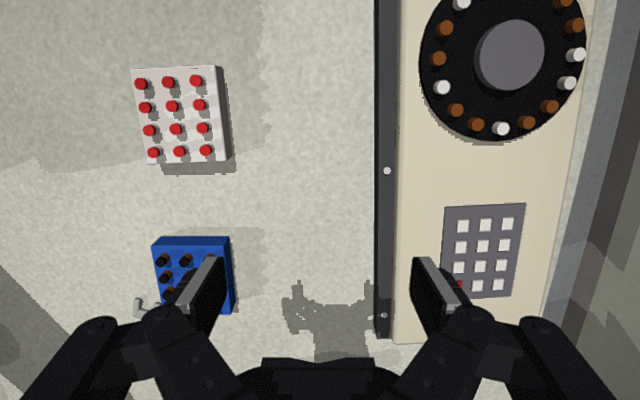

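Wrist view: white rack top (132,70)-(218,160), blue at (152-234, 237-313), rail's face edge almost vertical from (375,0) to (375,337).

```bash
python3 - <<'E'
from h import *
np.set_printoptions(precision=1,suppress=True)
print(ray("wrist",[(375,2),(375,170),(375,335)],30))
print("white top",ray("wrist",[(131,69),(217,66),(226,160),(148,163)],30))
print("blue",ray("wrist",[(153,246),(229,244),(234,311)],30))
im=imaging.grab_frame("wrist").astype(int)
for y in(5,100,200,300): print(y,im[y,366:404,:].sum(1)//3)
for y in(235,238,241,244,247,250,253): print(y,im[y,215:238,:][:,2]-im[y,215:238,0])
E
```

```text
[[ 680.5  163.3   30. ]
 [ 688.7   -1.9   30. ]
 [ 701.8 -226.2   30. ]]
white top [[434.9 104.5  30. ]
 [524.2 105.8  30. ]
 [525.5   9.4  30. ]
 [437.8   6.4  30. ]]
blue [[ 426.9  -95.5   30. ]
 [ 520.   -92.1   30. ]
 [ 517.6 -188.2   30. ]]
5 [188 190 190 190 191 195 199 128  46  21  23  27  40  72  75  71  69  70
  69  71  72  69  68  72  68  73  69  70  68  69  70  77  84  85 108 134
 159 166]
100 [184 185 191 194 195 191 190 177  76  24  26  29  44  70  73  70  69  71
  69  70  67  70  67  69  70  68  71  71  68  63  65  83  97 105 139 171
 176 180]
200 [192 190 187 187 187 191 195 160  63  22  23  28  58  71  70  67  68  68
  69  70  68  70  69  70  70  68  68  71  84  88 102 136 170 177 179 184
 192 198]
300 [116 120 124 119 116 118 111  69  26  22  28  38  43  41  42  43  38  40
  42  39  42  41  39  43  44  64  82  90 110 150 175 182 186 191 191 191
 193 189]
235 [ -6  -8  -7  -7  -7  -6  -8  -8  -7  -8  -8  -8  -8  -8 -11 -12 -12 -14
 -13 -13 -14 -14 -12]
238 [ 88  85  84  85  84  86  83  81  88  80  88  86  77  38  -6 -14 -14 -12
 -12 -12 -13 -12 -13]
241 [ 82  83  81  85  87  81  81  84  87  83  74  60  43  39  15  -8 -14 -15
 -14 -13 -13 -13 -13]
244 [ 88  83  86  85  85  84  84  84  78  58  45  36  40  40  30   2  -8 -10
 -13 -13 -13 -12 -11]
247 [131 131 132 134 132 135 131 119  86  47  37  41  44  44  36   2  -9 -12
 -13 -12 -12 -11 -13]
250 [132 130 128 119 119 117 119 118  86  52  34  39  43  46  40  14  -2 -11
 -13 -12 -12 -13 -13]
253 [121 120 118 119 117 118 120 119  99  68  41  40  35  40  49  25   4 -10
 -11 -14 -12 -12 -12]
```

>>> {"op": "drive_tool", "data": {
  "plan": [
    {"x": 0, "y": -0.5, "z": -1, "ax": 0, "ay": 0, "az": 0, "hand": 85},
    {"x": 0, "y": -1, "z": -2, "ax": 0, "ay": 0, "az": 0, "hand": 85},
    {"x": 0, "y": -1.5, "z": -2, "ax": 0, "ay": 0, "az": 0, "hand": 85},
    {"x": 0, "y": -1.5, "z": -2, "ax": 0, "ay": 0, "az": 0, "hand": 85},
    {"x": 0, "y": -1.5, "z": -2, "ax": 0, "ay": 0, "az": 0, "hand": 85}
  ]
}}

```text
clock: 0.8
eef_pos: [550.0, -0.0, 331.7]
tcp_rot: [3.14, -0.0, 1.571]
contact_force: [-0.1, 0.2, -0.6]
opening: 0.997
grasp_force: 0.0
```

```bash
python3 - <<'E'
from h import *
im=imaging.grab_frame("wrist"); cv2.imwrite("pics/w2.png",im[:,:,::-1])
E
```

```text
(no output)
```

View pics/w2.png

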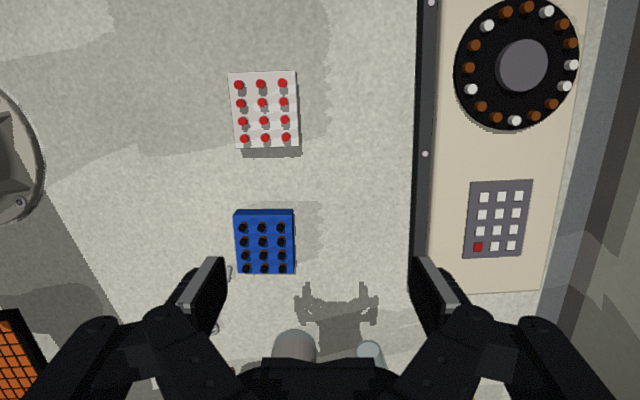

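Blue's top corners are (234,217),(292,215),(294,273),(239,274); wrench jaw near (231,270), solvent bottle (290,345), beaker (370,350), rail edge from (417,0) to (410,290).

```bash
python3 - <<'E'
from h import *
np.set_printoptions(precision=1,suppress=True)
im=imaging.grab_frame("wrist").astype(int)
g=im.sum(2)//3
for y in (5,60,120,180,230): print(y,g[y,405:425])
print("blue",ray("wrist",[(234,217),(292,215),(294,273),(239,274)],30))
print("white",ray("wrist",[(229,74),(295,72),(300,149),(236,149)],30))
print("wrench head",ray("wrist",[(231,265),(215,328)],3),ray("side",[(278,263),(294,263),(289,318)],3))
print("bottle",ray("side",[(363,305)],0),ray("side",[(368,268)],170),"beaker",ray("side",[(418,288)],0))
E
```

```text
5 [172 173 173 174 180 180 177 174 173 173 177 172  69  20  25  26  19  26
  38  60]
60 [180 173 166 167 164 165 168 177 180 178 136  39  17  21  20  22  31  46
  66  63]
120 [171 167 172 175 179 182 179 185 136  55  23  25  26  31  36  56  71  65
  63  65]
180 [179 178 175 177 178 174 131  42  16  23  28  30  49  68  65  65  63  67
  64  65]
230 [178 182 185 178 132  39  19  21  24  34  52  62  62  61  60  60  66  62
  61  62]
blue [[ 426.2  -97.4   30. ]
 [ 512.9  -94.    30. ]
 [ 513.5 -192.5   30. ]
 [ 425.9 -194.8   30. ]]
white [[435.2 103.1  30. ]
 [521.5 105.   30. ]
 [526.4   4.2  30. ]
 [437.2   4.4  30. ]]
wrench head [[ 406.2 -194.3    3. ]
 [ 365.1 -324.4    3. ]] [[ 374.8 -187.8    3. ]
 [ 409.9 -202.6    3. ]
 [ 350.7 -329.7    3. ]]
bottle [[ 512. -363.    0.]] [[ 503.  -371.2  170. ]] beaker [[ 646.2 -375.1    0. ]]
```

>>> {"op": "drive_tool", "data": {
  "plan": [
    {"x": -0.5, "y": -0.6, "z": 0.5, "ax": 0, "ay": 0, "az": 1.3, "hand": 30},
    {"x": -1, "y": -1.2, "z": 1, "ax": 0, "ay": 0, "az": 2.6, "hand": 30},
    {"x": -1.5, "y": -1.8, "z": 1.5, "ax": 0, "ay": 0, "az": 3.9, "hand": 30},
    {"x": -2, "y": -2.4, "z": 2, "ax": 0, "ay": 0, "az": 5.2, "hand": 30},
    {"x": -2.4, "y": -2.9, "z": 2.5, "ax": 0, "ay": 0, "az": 6.5, "hand": 30},
    {"x": -2.76, "y": -3.3, "z": 3, "ax": 0, "ay": 0, "az": 7.8, "hand": 30},
    {"x": -2.76, "y": -3.3, "z": 3, "ax": 0, "ay": 0, "az": 9, "hand": 30},
    {"x": -2.76, "y": -3.3, "z": 3, "ax": 0, "ay": 0, "az": 10, "hand": 30}
  ]
}}

```text
clock: 1.7
eef_pos: [384.0, -138.4, 179.6]
tcp_rot: [-3.139, 0.002, 0.517]
contact_force: [0.4, -0.1, 0.7]
opening: 0.348
grasp_force: 0.0
```

>>> {"op": "drive_tool", "data": {
  "plan": [
    {"x": 0, "y": 0, "z": 0, "ax": 0, "ay": 0, "az": 1.3, "hand": 30},
    {"x": 0, "y": 0, "z": 0, "ax": 0, "ay": 0, "az": 2.6, "hand": 30},
    {"x": 0, "y": 0, "z": 0, "ax": 0, "ay": 0, "az": 3.9, "hand": 30},
    {"x": 0, "y": 0, "z": 0, "ax": 0, "ay": 0, "az": 4.48, "hand": 30},
    {"x": 0, "y": 0, "z": 0, "ax": 0, "ay": 0, "az": 4.48, "hand": 30},
    {"x": 0, "y": 0, "z": 0, "ax": 0, "ay": 0, "az": 4.48, "hand": 30}
  ]
}}

```text
clock: 2.3
eef_pos: [385.1, -138.0, 180.7]
tcp_rot: [-3.141, 0.001, 0.056]
contact_force: [0.6, 0.4, 0.1]
opening: 0.356
grasp_force: 0.0
```

```bash
python3 - <<'E'
from h import *
im=imaging.grab_frame("wrist"); a=im
b=imaging.grab_frame("side")[60:360,150:450]
cv2.imwrite("pics/w3.png",np.hstack([cv2.resize(a,(480,300)),b])[:,:,::-1])
E
```

```text
(no output)
```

View pics/w3.png

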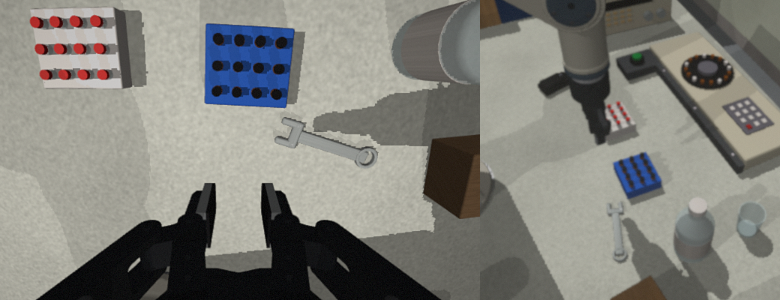

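Wrist view (scaled 0.75): blue top corners are (206,24),(294,28),(289,107),(206,103); the wrench jaw at (282,125)-(303,145) is clear of the fingers.

```bash
python3 - <<'E'
from h import *
np.set_printoptions(precision=1,suppress=True)
P=ray("wrist",np.array([(206,24),(294,28),(289,107),(206,103)])*4/3,30); print(P,P.mean(0))
print(ray("wrist",np.array([(275,140),(287,118),(303,125),(368,156)])*4/3,3))
print(monitor.sense()["contact_force"])
E
```

```text
[[ 511.7  -94.5   30. ]
 [ 513.3 -192.9   30. ]
 [ 424.6 -197.4   30. ]
 [ 423.8  -96.1   30. ]] [ 468.4 -145.2   30. ]
[[ 374.1 -189.3    3. ]
 [ 405.9 -202.4    3. ]
 [ 397.5 -225.5    3. ]
 [ 357.8 -326.3    3. ]]
[ 0.6  0.3 -0.1]
```

>>> {"op": "drive_tool", "data": {
  "plan": [
    {"x": 0, "y": 0.1, "z": 0.7, "ax": 0, "ay": 0, "az": 0, "hand": 30},
    {"x": 0, "y": 0.1, "z": 1.4, "ax": 0, "ay": 0, "az": 0, "hand": 30},
    {"x": 0, "y": 0.1, "z": 2.1, "ax": 0, "ay": 0, "az": 0, "hand": 30},
    {"x": 0, "y": 0.1, "z": 2.8, "ax": 0, "ay": 0, "az": 0, "hand": 30},
    {"x": 0, "y": 0.1, "z": 3.2, "ax": 0, "ay": 0, "az": 0, "hand": 30},
    {"x": 0, "y": 0.1, "z": 3.42, "ax": 0, "ay": 0, "az": 0, "hand": 30},
    {"x": 0, "y": 0.1, "z": 3.42, "ax": 0, "ay": 0, "az": 0, "hand": 30}
  ]
}}

```text
clock: 3.1
eef_pos: [384.6, -142.7, 9.3]
tcp_rot: [-3.141, 0.002, 0.055]
contact_force: [0.3, 0.0, 0.9]
opening: 0.356
grasp_force: 0.0
```

>>> {"op": "drive_tool", "data": {
  "plan": [
    {"x": 0.1, "y": 0, "z": 0, "ax": 0, "ay": 0, "az": 0, "hand": 30},
    {"x": 0.2, "y": 0, "z": 0, "ax": 0, "ay": 0, "az": 0, "hand": 30},
    {"x": 0.3, "y": 0, "z": 0, "ax": 0, "ay": 0, "az": 0, "hand": 30},
    {"x": 0.4, "y": 0, "z": 0, "ax": 0, "ay": 0, "az": 0, "hand": 30},
    {"x": 0.5, "y": 0, "z": 0, "ax": 0, "ay": 0, "az": 0, "hand": 30},
    {"x": 0.6, "y": 0, "z": 0, "ax": 0, "ay": 0, "az": 0, "hand": 30},
    {"x": 0.7, "y": 0, "z": 0, "ax": 0, "ay": 0, "az": 0, "hand": 30},
    {"x": 0.8, "y": 0, "z": 0, "ax": 0, "ay": 0, "az": 0, "hand": 30}
  ]
}}

```text
clock: 3.9
eef_pos: [423.3, -140.3, 10.1]
tcp_rot: [-3.14, 0.004, 0.055]
contact_force: [-9.1, -2.1, 7.0]
opening: 0.352
grasp_force: 4.3
```

```bash
cat >> h.py <<'E'
def blue(n,zref=30):
    im=imaging.grab_frame(n); hsv=cv2.cvtColor(im,cv2.COLOR_RGB2HSV)
    b=cv2.inRange(hsv,(105,120,50),(125,255,255))
    k,_,st,ce=cv2.connectedComponentsWithStats(b)
    j=[j for j in range(1,k) if 60<st[j,4]<20000 and (n!="side" or st[j,1]>60)]
    for i in j: print(n,st[i],ce[i].round(1),ray(n,[ce[i]],zref)[0].round(1))
    return im
def st():
    s=monitor.sense(); print(s["eef_pos"].round(1),s["tcp_rot"].round(3),"F",s["contact_force"].round(1),"M",s["wrist_torque"].round(2),"grip",s["grasp_force"])
E
python3 - <<'E'
from h import *
st(); blue("side",25); blue("scene",25); blue("wrist"); st()
E
```

```text
[ 423.3 -140.3   10.1] [-3.14   0.004  0.055] F [-9.1 -2.1  7. ] M [-0.49  1.23 -0.16] grip 4.329662919044495
side [298 211  37  45 865] [314.4 234.2] [ 481.3 -158.2   25. ]
scene [547  64  22  34 215] [558.4  80.2] [ 294.2 1689.7   25. ]
scene [530 110  51  37 675] [554.4 128.1] [ 604.1 1108.8   25. ]
scene [615 148  25  35 209] [627.4 165.4] [ 936.4 1044.6   25. ]
scene [573 155  21  39 119] [581.8 173.4] [863.3 844.3  25. ]
scene [589 161  28  25 198] [603.3 172.4] [906.2 917.3  25. ]
scene [592 176  47  33 431] [618.6 192.1] [999.3 832.6  25. ]
scene [272 209  41  29 695] [292.3 222.8] [ 497.1 -147.7   25. ]
scene [574 215  61  47 553] [601.6 240.1] [1086.1  534.2   25. ]
scene [613 249  13  22  73] [620.2 258.6] [1155.9  498.5   25. ]
[ 424.9 -140.6   10.2] [-3.141e+00  1.000e-03  5.500e-02] F [-1.6  1.   0.1] M [0.08 0.36 0.01] grip 1.0740313399583101
```

>>> {"op": "drive_tool", "data": {
  "plan": [
    {"x": 0.1, "y": 0, "z": 0, "ax": 0, "ay": 0, "az": 0, "hand": 30},
    {"x": 0.25, "y": 0, "z": 0, "ax": 0, "ay": 0, "az": 0, "hand": 30},
    {"x": 0.4, "y": 0, "z": 0, "ax": 0, "ay": 0, "az": 0, "hand": 30},
    {"x": 0.55, "y": 0, "z": 0, "ax": 0, "ay": 0, "az": 0, "hand": 30},
    {"x": 0.7, "y": 0, "z": 0, "ax": 0, "ay": 0, "az": 0, "hand": 30},
    {"x": 0.85, "y": 0, "z": 0, "ax": 0, "ay": 0, "az": 0, "hand": 30},
    {"x": 1.0, "y": 0, "z": 0, "ax": 0, "ay": 0, "az": 0, "hand": 30},
    {"x": 1.15, "y": 0, "z": 0, "ax": 0, "ay": 0, "az": 0, "hand": 30}
  ]
}}

```text
clock: 4.85
eef_pos: [483.3, -137.6, 10.2]
tcp_rot: [-3.142, 0.0, 0.054]
contact_force: [-2.1, -0.5, -1.7]
opening: 0.35
grasp_force: 1.0
```

>>> {"op": "drive_tool", "data": {
  "plan": [
    {"x": 0.15, "y": 0, "z": 0, "ax": 0, "ay": 0, "az": 0, "hand": 30},
    {"x": 0.3, "y": 0, "z": 0, "ax": 0, "ay": 0, "az": 0, "hand": 30},
    {"x": 0.45, "y": 0, "z": 0, "ax": 0, "ay": 0, "az": 0, "hand": 30},
    {"x": 0.6, "y": 0, "z": 0, "ax": 0, "ay": 0, "az": 0, "hand": 30},
    {"x": 0.75, "y": 0, "z": 0, "ax": 0, "ay": 0, "az": 0, "hand": 30},
    {"x": 0.9, "y": 0, "z": 0, "ax": 0, "ay": 0, "az": 0, "hand": 30},
    {"x": 1.05, "y": 0, "z": 0, "ax": 0, "ay": 0, "az": 0, "hand": 30},
    {"x": 1.2, "y": 0, "z": 0, "ax": 0, "ay": 0, "az": 0, "hand": 30}
  ]
}}

```text
clock: 5.65
eef_pos: [543.1, -134.4, 10.2]
tcp_rot: [3.142, 0.0, 0.054]
contact_force: [-2.2, -0.2, -1.8]
opening: 0.352
grasp_force: 1.0
```

```bash
python3 - <<'E'
from h import *
st(); blue("side",25); st()
E
```

```text
[ 543.1 -134.4   10.2] [3.142 0.    0.054] F [-2.2 -0.2 -1.8] M [-0.02  0.36  0.03] grip 1.0157323814928532
side [342 197  36  41 693] [358.2 219.3] [ 600.6 -158.3   25. ]
[ 544.7 -134.5   10.5] [ 3.141e+00 -2.000e-03  5.400e-02] F [0.  0.5 0.4] M [ 0.03  0.13 -0.01] grip 0.5286537734957619
```

>>> {"op": "drive_tool", "data": {
  "plan": [
    {"x": 0.1, "y": 0, "z": 0, "ax": 0, "ay": 0, "az": 0, "hand": 30},
    {"x": 0.2, "y": 0, "z": 0, "ax": 0, "ay": 0, "az": 0, "hand": 30},
    {"x": 0.3, "y": 0, "z": 0, "ax": 0, "ay": 0, "az": 0, "hand": 30},
    {"x": 0.4, "y": 0, "z": 0, "ax": 0, "ay": 0, "az": 0, "hand": 30},
    {"x": 0.5, "y": 0, "z": 0, "ax": 0, "ay": 0, "az": 0, "hand": 30},
    {"x": 0.6, "y": 0, "z": 0, "ax": 0, "ay": 0, "az": 0, "hand": 30},
    {"x": 0.7, "y": 0, "z": 0, "ax": 0, "ay": 0, "az": 0, "hand": 30},
    {"x": 0.8, "y": 0, "z": 0, "ax": 0, "ay": 0, "az": 0, "hand": 30}
  ]
}}

```text
clock: 6.5
eef_pos: [582.2, -132.2, 10.3]
tcp_rot: [-3.141, 0.001, 0.054]
contact_force: [-5.2, 0.5, 3.7]
opening: 0.352
grasp_force: 3.0
```

>>> {"op": "drive_tool", "data": {
  "plan": [
    {"x": 0.04, "y": 0, "z": 0, "ax": 0, "ay": 0, "az": 0, "hand": 30},
    {"x": 0.08, "y": 0, "z": 0, "ax": 0, "ay": 0, "az": 0, "hand": 30},
    {"x": 0.12, "y": 0, "z": 0, "ax": 0, "ay": 0, "az": 0, "hand": 30},
    {"x": 0.16, "y": 0, "z": 0, "ax": 0, "ay": 0, "az": 0, "hand": 30},
    {"x": 0.2, "y": 0, "z": 0, "ax": 0, "ay": 0, "az": 0, "hand": 30}
  ]
}}

```text
clock: 7.0
eef_pos: [591.8, -131.7, 10.3]
tcp_rot: [-3.141, 0.001, 0.054]
contact_force: [-5.9, -0.2, 4.0]
opening: 0.349
grasp_force: 3.2
```

>>> {"op": "drive_tool", "data": {
  "plan": [
    {"x": 0.03, "y": 0, "z": 0, "ax": 0, "ay": 0, "az": 0, "hand": 30},
    {"x": 0.06, "y": 0, "z": 0, "ax": 0, "ay": 0, "az": 0, "hand": 30},
    {"x": 0.09, "y": 0, "z": 0, "ax": 0, "ay": 0, "az": 0, "hand": 30}
  ]
}}

```text
clock: 7.3
eef_pos: [596.2, -131.4, 10.3]
tcp_rot: [-3.141, 0.002, 0.055]
contact_force: [-6.9, 0.1, 4.5]
opening: 0.354
grasp_force: 3.7
```

>>> {"op": "drive_tool", "data": {
  "plan": [
    {"x": 0.03, "y": 0, "z": 0, "ax": 0, "ay": 0, "az": 0, "hand": 30},
    {"x": 0.06, "y": 0, "z": 0, "ax": 0, "ay": 0, "az": 0, "hand": 30}
  ]
}}

```text
clock: 7.5
eef_pos: [596.2, -131.3, 10.3]
tcp_rot: [-3.141, 0.007, 0.055]
contact_force: [-21.7, -3.4, 20.5]
opening: 0.353
grasp_force: 11.0
```

>>> {"op": "drive_tool", "data": {
  "plan": [
    {"x": -0.2, "y": 0, "z": 0, "ax": 0, "ay": 0, "az": 0, "hand": 30},
    {"x": -0.4, "y": 0, "z": 0, "ax": 0, "ay": 0, "az": 0, "hand": 30},
    {"x": -0.4, "y": 0, "z": -1, "ax": 0, "ay": 0, "az": 0, "hand": 30},
    {"x": -0.4, "y": 0, "z": -2, "ax": 0, "ay": 0, "az": 0, "hand": 30},
    {"x": -0.1, "y": 0.4, "z": -2.4, "ax": 0, "ay": 0, "az": -1.3, "hand": 30},
    {"x": 0.2, "y": 0.8, "z": -2.4, "ax": 0, "ay": 0, "az": -2.6, "hand": 30},
    {"x": 0.5, "y": 1.2, "z": -2.4, "ax": 0, "ay": 0, "az": -3.9, "hand": 30},
    {"x": 0.8, "y": 1.6, "z": -2.4, "ax": 0, "ay": 0, "az": -5, "hand": 30}
  ]
}}

```text
clock: 8.3
eef_pos: [645.3, -209.8, 130.9]
tcp_rot: [3.14, -0.002, 0.584]
contact_force: [-0.2, -0.4, -0.1]
opening: 0.353
grasp_force: 0.0
```

>>> {"op": "drive_tool", "data": {
  "plan": [
    {"x": 0, "y": 0, "z": 0, "ax": 0, "ay": 0, "az": -1.3, "hand": 30},
    {"x": 0, "y": 0, "z": 0, "ax": 0, "ay": 0, "az": -2.6, "hand": 30},
    {"x": 0, "y": 0, "z": 0, "ax": 0, "ay": 0, "az": -3.9, "hand": 30},
    {"x": 0, "y": 0, "z": 0, "ax": 0, "ay": 0, "az": -5.2, "hand": 30},
    {"x": 0, "y": 0, "z": 0, "ax": 0, "ay": 0, "az": -6.5, "hand": 30},
    {"x": 0, "y": 0, "z": 0, "ax": 0, "ay": 0, "az": -7.8, "hand": 30},
    {"x": 0, "y": 0, "z": 0, "ax": 0, "ay": 0, "az": -9.1, "hand": 30},
    {"x": 0, "y": 0, "z": 0, "ax": 0, "ay": 0, "az": -10, "hand": 30}
  ]
}}

```text
clock: 9.1
eef_pos: [644.6, -209.1, 130.4]
tcp_rot: [3.14, 0.0, 1.631]
contact_force: [-0.2, 0.4, -0.6]
opening: 0.348
grasp_force: 0.0
```

>>> {"op": "drive_tool", "data": {
  "plan": [
    {"x": -0.6, "y": 0, "z": 0, "ax": 0, "ay": 0, "az": 0, "hand": 30},
    {"x": -0.6, "y": 0, "z": 0, "ax": 0, "ay": 0, "az": 0, "hand": 30},
    {"x": -0.6, "y": 0, "z": 0, "ax": 0, "ay": 0, "az": 0, "hand": 30}
  ]
}}

```text
clock: 9.4
eef_pos: [646.0, -239.4, 130.2]
tcp_rot: [3.141, 0.0, 1.624]
contact_force: [-0.5, 0.6, 0.3]
opening: 0.351
grasp_force: 0.0
```

```bash
python3 - <<'E'
from h import *
st(); im=blue("wrist"); cv2.imwrite("pics/w4.png",im[:,:,::-1])
E
```

```text
[ 646.  -239.4  130.2] [3.141 0.    1.624] F [-0.5  0.6  0.3] M [-0.01  0.07 -0.  ] grip 0.0
wrist [  270     0   132   124 12844] [334.3  60.4] [ 653.3 -136.7   30. ]
```

View pics/w4.png

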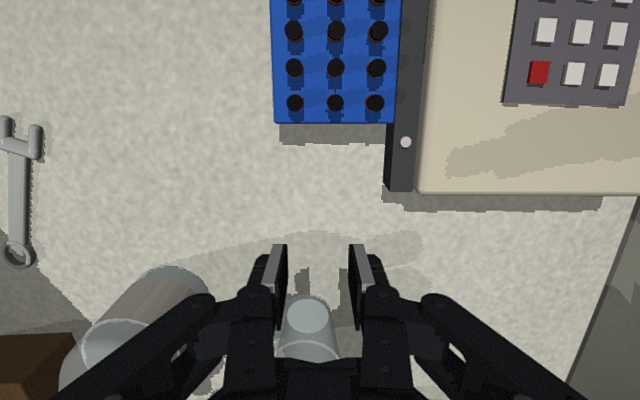

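Blue is flush against the rail; its near face runs from (275,124) to (396,123), centred slightly right of the fingers. The beaker and bottle are behind the gripper.

```bash
python3 - <<'E'
from h import *
np.set_printoptions(precision=1,suppress=True)
P=ray("wrist",[(275,123),(396,122),(272,2),(399,2)],30); print(P); print((P[0]+P[1])/2, np.arctan2(P[1,1]-P[0,1],P[1,0]-P[0,0]))
print("beaker",ray("wrist",[(305,330)],70))
E
```

```text
[[ 612.2 -182.5   30. ]
 [ 702.2 -176.9   30. ]
 [ 608.7 -101.6   30. ]
 [ 694.7  -96.8   30. ]]
[ 657.2 -179.7   30. ] 0.06285491534958129
beaker [[ 642.3 -335.2   70. ]]
```

>>> {"op": "drive_tool", "data": {
  "plan": [
    {"x": 0, "y": 0.29, "z": 0.7, "ax": 0, "ay": 0, "az": 0, "hand": 30},
    {"x": 0, "y": 0.29, "z": 1.4, "ax": 0, "ay": 0, "az": 0, "hand": 30},
    {"x": 0, "y": 0.29, "z": 2, "ax": 0, "ay": 0, "az": 0, "hand": 30},
    {"x": 0, "y": 0.29, "z": 2.4, "ax": 0, "ay": 0, "az": 0, "hand": 30},
    {"x": 0.2, "y": 0.29, "z": 2.4, "ax": 0, "ay": 0, "az": 0, "hand": 30},
    {"x": 0.4, "y": 0.29, "z": 2.4, "ax": 0, "ay": 0, "az": 0, "hand": 30},
    {"x": 0.6, "y": 0.29, "z": 2.4, "ax": 0, "ay": 0, "az": 0, "hand": 30},
    {"x": 0.8, "y": 0.29, "z": 2.4, "ax": 0, "ay": 0, "az": 0, "hand": 30}
  ]
}}

```text
clock: 10.25
eef_pos: [659.2, -197.1, 12.0]
tcp_rot: [3.139, 0.001, 1.626]
contact_force: [0.1, 0.4, 0.5]
opening: 0.355
grasp_force: 0.0
```

>>> {"op": "drive_tool", "data": {
  "plan": [
    {"x": 0.1, "y": 0, "z": 0, "ax": 0, "ay": 0, "az": 0, "hand": 30},
    {"x": 0.2, "y": 0, "z": 0, "ax": 0, "ay": 0, "az": 0, "hand": 30},
    {"x": 0.3, "y": 0, "z": 0, "ax": 0, "ay": 0, "az": 0, "hand": 30},
    {"x": 0.4, "y": 0, "z": 0, "ax": 0, "ay": 0, "az": 0, "hand": 30},
    {"x": 0.5, "y": 0.01, "z": 0, "ax": 0, "ay": 0, "az": 0, "hand": 30},
    {"x": 0.6, "y": 0.01, "z": 0, "ax": 0, "ay": 0, "az": 0, "hand": 30},
    {"x": 0.7, "y": 0.02, "z": 0, "ax": 0, "ay": 0, "az": 0, "hand": 30},
    {"x": 0.8, "y": 0.02, "z": 0, "ax": 0, "ay": 0, "az": 0, "hand": 30}
  ]
}}

```text
clock: 11.05
eef_pos: [657.1, -160.2, 11.6]
tcp_rot: [3.141, 0.003, 1.625]
contact_force: [-5.7, -10.4, 6.5]
opening: 0.35
grasp_force: 5.3
```

>>> {"op": "drive_tool", "data": {
  "plan": [
    {"x": 0.15, "y": 0, "z": 0, "ax": 0, "ay": 0, "az": 0, "hand": 30},
    {"x": 0.3, "y": 0, "z": 0, "ax": 0, "ay": 0, "az": 0, "hand": 30},
    {"x": 0.45, "y": 0, "z": 0, "ax": 0, "ay": 0, "az": 0, "hand": 30},
    {"x": 0.6, "y": 0.01, "z": 0, "ax": 0, "ay": 0, "az": 0, "hand": 30},
    {"x": 0.75, "y": 0.01, "z": 0, "ax": 0, "ay": 0, "az": 0, "hand": 30},
    {"x": 0.9, "y": 0.01, "z": 0, "ax": 0, "ay": 0, "az": 0, "hand": 30},
    {"x": 1.05, "y": 0.02, "z": 0, "ax": 0, "ay": 0, "az": 0, "hand": 30},
    {"x": 1.2, "y": 0.02, "z": 0, "ax": 0, "ay": 0, "az": 0, "hand": 30}
  ]
}}

```text
clock: 11.85
eef_pos: [654.1, -100.7, 11.5]
tcp_rot: [-3.141, 0.003, 1.626]
contact_force: [-7.1, -15.3, 9.3]
opening: 0.351
grasp_force: 7.3
```

```bash
python3 - <<'E'
from h import *
st(); blue("side",25); st()
E
```

```text
[ 654.1 -100.7   11.5] [-3.141e+00  3.000e-03  1.626e+00] F [ -7.1 -15.3   9.3] M [-2.25  0.95 -0.08] grip 7.2603474743664265
side [333 175  24  31 264] [343.4 190.9] [608.5 -54.4  25. ]
[654.2 -99.3  11.4] [-3.141e+00  2.000e-03  1.626e+00] F [ -6.4 -11.5   7.6] M [-1.83  0.9  -0.03] grip 5.709863193333149
```

>>> {"op": "drive_tool", "data": {
  "plan": [
    {"x": 0.15, "y": -0.01, "z": 0, "ax": 0, "ay": 0, "az": 0, "hand": 30},
    {"x": 0.3, "y": -0.01, "z": 0, "ax": 0, "ay": 0, "az": 0, "hand": 30},
    {"x": 0.45, "y": -0.01, "z": 0, "ax": 0, "ay": 0, "az": 0, "hand": 30},
    {"x": 0.6, "y": -0.01, "z": 0, "ax": 0, "ay": 0, "az": 0, "hand": 30},
    {"x": 0.75, "y": -0.01, "z": 0, "ax": 0, "ay": 0, "az": 0, "hand": 30},
    {"x": 0.9, "y": -0.01, "z": 0, "ax": 0, "ay": 0, "az": 0, "hand": 30},
    {"x": 1.05, "y": -0.01, "z": 0, "ax": 0, "ay": 0, "az": 0, "hand": 30},
    {"x": 1.2, "y": -0.01, "z": 0, "ax": 0, "ay": 0, "az": 0, "hand": 30}
  ]
}}

```text
clock: 12.7
eef_pos: [651.2, -39.8, 11.4]
tcp_rot: [3.141, 0.002, 1.626]
contact_force: [-1.4, -9.6, 5.7]
opening: 0.348
grasp_force: 4.6
```

>>> {"op": "drive_tool", "data": {
  "plan": [
    {"x": 0.15, "y": 0, "z": 0, "ax": 0, "ay": 0, "az": 0, "hand": 30},
    {"x": 0.3, "y": 0, "z": 0, "ax": 0, "ay": 0, "az": 0, "hand": 30},
    {"x": 0.45, "y": 0, "z": 0, "ax": 0, "ay": 0, "az": 0, "hand": 30},
    {"x": 0.6, "y": 0, "z": 0, "ax": 0, "ay": 0, "az": 0, "hand": 30},
    {"x": 0.75, "y": 0, "z": 0, "ax": 0, "ay": 0, "az": 0, "hand": 30},
    {"x": 0.9, "y": 0, "z": 0, "ax": 0, "ay": 0, "az": 0, "hand": 30},
    {"x": 1.05, "y": 0, "z": 0, "ax": 0, "ay": 0, "az": 0, "hand": 30},
    {"x": 1.2, "y": 0, "z": 0, "ax": 0, "ay": 0, "az": 0, "hand": 30}
  ]
}}

```text
clock: 13.5
eef_pos: [648.1, 20.4, 11.4]
tcp_rot: [3.141, 0.002, 1.626]
contact_force: [-1.7, -8.4, 4.3]
opening: 0.354
grasp_force: 4.2
```

```bash
python3 - <<'E'
from h import *
st(); im=blue("wrist"); np.save("w5.npy",im); st()
g=im.astype(int).sum(2)//3
for x in(300,340,380): print(x,g[0:140:4,x])
E
```

```text
[648.1  20.4  11.4] [3.141e+00 2.000e-03 1.626e+00] F [-1.7 -8.4  4.3] M [-1.36  0.18  0.01] grip 4.220884256064892
[648.1  21.6  11.4] [3.141e+00 1.000e-03 1.626e+00] F [-2.4 -6.   4.9] M [-0.85  0.25 -0.01] grip 2.7439607307314873
300 [116 127 127 127 128 132  35  37  38  39  38  37  35  36  32  79  80  77
  76  79  81  78 110 125 122  36  34  29  31  32  32  33  34  83  77]
340 [114 126 128 129 129 116 117 119 118 116 119 120 120 119 119 128 131 130
 129 129 131 131 126 119 119 119 119 118 120 118 128 131 130 128 130]
380 [119 128 128 129 129 127 129 129  26  35  37  32  36  15  33  43  78  80
  78  79  79  81  82 100 122  46  27  30  30  31  30  28  30  80  80]
```

Remaining about 91 mm; drive 70, then creep.

>>> {"op": "drive_tool", "data": {
  "plan": [
    {"x": 0.15, "y": 0, "z": 0, "ax": 0, "ay": 0, "az": 0, "hand": 30},
    {"x": 0.3, "y": 0, "z": 0, "ax": 0, "ay": 0, "az": 0, "hand": 30},
    {"x": 0.45, "y": 0, "z": 0, "ax": 0, "ay": 0, "az": 0, "hand": 30},
    {"x": 0.6, "y": 0, "z": 0, "ax": 0, "ay": 0, "az": 0, "hand": 30},
    {"x": 0.75, "y": 0, "z": 0, "ax": 0, "ay": 0, "az": 0, "hand": 30},
    {"x": 0.9, "y": 0, "z": 0, "ax": 0, "ay": 0, "az": 0, "hand": 30},
    {"x": 1.05, "y": 0, "z": 0, "ax": 0, "ay": 0, "az": 0, "hand": 30},
    {"x": 1.2, "y": 0, "z": 0, "ax": 0, "ay": 0, "az": 0, "hand": 30}
  ]
}}

```text
clock: 14.35
eef_pos: [645.1, 80.7, 11.3]
tcp_rot: [3.14, 0.001, 1.626]
contact_force: [-0.1, -6.2, 4.8]
opening: 0.351
grasp_force: 3.5
```

>>> {"op": "drive_tool", "data": {
  "plan": [
    {"x": 0.05, "y": 0, "z": 0, "ax": 0, "ay": 0, "az": 0, "hand": 30},
    {"x": 0.1, "y": 0, "z": 0, "ax": 0, "ay": 0, "az": 0, "hand": 30},
    {"x": 0.15, "y": 0, "z": 0, "ax": 0, "ay": 0, "az": 0, "hand": 30},
    {"x": 0.2, "y": 0, "z": 0, "ax": 0, "ay": 0, "az": 0, "hand": 30},
    {"x": 0.25, "y": 0, "z": 0, "ax": 0, "ay": 0, "az": 0, "hand": 30}
  ]
}}

```text
clock: 14.85
eef_pos: [644.4, 93.0, 11.3]
tcp_rot: [3.14, 0.001, 1.626]
contact_force: [-0.2, -6.4, 4.2]
opening: 0.349
grasp_force: 3.5
```

>>> {"op": "drive_tool", "data": {
  "plan": [
    {"x": 0.04, "y": 0, "z": 0, "ax": 0, "ay": 0, "az": 0, "hand": 30},
    {"x": 0.08, "y": 0, "z": 0, "ax": 0, "ay": 0, "az": 0, "hand": 30}
  ]
}}

```text
clock: 15.05
eef_pos: [644.2, 97.0, 11.3]
tcp_rot: [3.14, 0.001, 1.626]
contact_force: [0.5, -6.9, 4.3]
opening: 0.349
grasp_force: 3.5
```

>>> {"op": "drive_tool", "data": {
  "plan": [
    {"x": 0.04, "y": 0, "z": 0, "ax": 0, "ay": 0, "az": 0, "hand": 30},
    {"x": 0.08, "y": 0, "z": 0, "ax": 0, "ay": 0, "az": 0, "hand": 30}
  ]
}}

```text
clock: 15.25
eef_pos: [644.0, 101.0, 11.3]
tcp_rot: [3.14, 0.001, 1.625]
contact_force: [0.1, -8.4, 5.1]
opening: 0.35
grasp_force: 3.5
```

>>> {"op": "drive_tool", "data": {
  "plan": [
    {"x": 0.04, "y": 0, "z": 0, "ax": 0, "ay": 0, "az": 0, "hand": 30},
    {"x": 0.08, "y": 0, "z": 0, "ax": 0, "ay": 0, "az": 0, "hand": 30}
  ]
}}

```text
clock: 15.45
eef_pos: [643.8, 105.0, 11.3]
tcp_rot: [3.14, 0.001, 1.625]
contact_force: [-0.3, -7.4, 5.0]
opening: 0.353
grasp_force: 3.4
```

>>> {"op": "drive_tool", "data": {
  "plan": [
    {"x": 0.04, "y": 0, "z": 0, "ax": 0, "ay": 0, "az": 0, "hand": 30},
    {"x": 0.08, "y": 0, "z": 0, "ax": 0, "ay": 0, "az": 0, "hand": 30}
  ]
}}

```text
clock: 15.65
eef_pos: [643.6, 109.0, 11.3]
tcp_rot: [3.14, 0.001, 1.625]
contact_force: [0.3, -7.4, 4.5]
opening: 0.351
grasp_force: 3.4
```

>>> {"op": "drive_tool", "data": {
  "plan": [
    {"x": 0.03, "y": 0, "z": 0, "ax": 0, "ay": 0, "az": 0, "hand": 30},
    {"x": 0.06, "y": 0, "z": 0, "ax": 0, "ay": 0, "az": 0, "hand": 30}
  ]
}}

```text
clock: 15.85
eef_pos: [643.5, 112.0, 11.3]
tcp_rot: [3.14, 0.001, 1.626]
contact_force: [1.1, -7.3, 4.8]
opening: 0.354
grasp_force: 3.4
```

>>> {"op": "drive_tool", "data": {
  "plan": [
    {"x": 0.03, "y": 0, "z": 0, "ax": 0, "ay": 0, "az": 0, "hand": 30},
    {"x": 0.06, "y": 0, "z": 0, "ax": 0, "ay": 0, "az": 0, "hand": 30}
  ]
}}

```text
clock: 16.05
eef_pos: [643.3, 114.4, 11.3]
tcp_rot: [3.14, 0.002, 1.626]
contact_force: [0.7, -17.3, 6.2]
opening: 0.353
grasp_force: 8.2
```

>>> {"op": "drive_tool", "data": {
  "plan": [
    {"x": 0.02, "y": 0, "z": 0, "ax": 0, "ay": 0, "az": 0, "hand": 30},
    {"x": 0.02, "y": 0, "z": 0, "ax": 0, "ay": 0, "az": 0, "hand": 30}
  ]
}}

```text
clock: 16.25
eef_pos: [643.3, 114.4, 11.4]
tcp_rot: [3.14, 0.003, 1.626]
contact_force: [1.3, -15.2, 5.8]
opening: 0.353
grasp_force: 7.6
```

>>> {"op": "drive_tool", "data": {
  "plan": [
    {"x": -0.2, "y": 0, "z": 0, "ax": 0, "ay": 0, "az": 0, "hand": 30},
    {"x": -0.5, "y": 0, "z": 0, "ax": 0, "ay": 0, "az": 0, "hand": 30},
    {"x": -0.8, "y": -0.3, "z": -1, "ax": 0, "ay": 0, "az": 0, "hand": 30},
    {"x": -1, "y": -0.6, "z": -2, "ax": 0, "ay": 0, "az": 0, "hand": 30},
    {"x": -1, "y": -1, "z": -3, "ax": 0, "ay": 0, "az": 0, "hand": 30},
    {"x": -1, "y": -1, "z": -3.6, "ax": 0, "ay": 0, "az": 0, "hand": 30},
    {"x": -1, "y": -1, "z": -3.6, "ax": 0, "ay": 0, "az": 0, "hand": 30}
  ]
}}

```text
clock: 16.95
eef_pos: [598.0, 63.9, 196.6]
tcp_rot: [3.132, -0.001, 1.625]
contact_force: [0.4, 1.2, -0.2]
opening: 0.353
grasp_force: 0.0
```

```bash
python3 - <<'E'
from h import *
st(); im=blue("wrist"); cv2.imwrite("pics/w5.png",im[:,:,::-1])
E
```

```text
[598.   63.9 196.6] [ 3.132e+00 -1.000e-03  1.625e+00] F [ 0.4  1.2 -0.2] M [-0.01  0.01 -0.04] grip 0.0
wrist [ 315    0  105  116 9306] [364.7  56.9] [634.8 176.3  30. ]
```

View pics/w5.png

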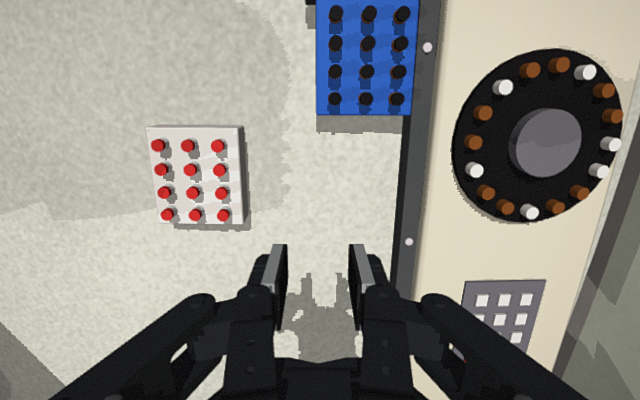

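Blue's near edge runs from (317,115) to (411,115), with its far side meeting the end block at (317,3). White is undisturbed. I'll check clearances, then close the fingers and make a gentle snug push against the rail.

```bash
python3 - <<'E'
from h import *
np.set_printoptions(precision=1,suppress=True)
print("amber base",ray("side",[(255,136)],0),"mouse",ray("side",[(226,145)],10))
print("blue near corners",ray("wrist",[(317,115),(411,115)],30))
print("rail top/bottom edges",ray("wrist",[(405,150)],0))
E
```

```text
amber base [[462.6 298.2   0. ]] mouse [[364.1 280.2  10. ]]
blue near corners [[595.2 123.4  30. ]
 [683.1 128.4  30. ]]
rail top/bottom edges [[690.5  90.5   0. ]]
```

>>> {"op": "drive_tool", "data": {
  "plan": [
    {"x": 0.8, "y": -0.3, "z": 0, "ax": 0, "ay": 0, "az": 0, "hand": 0},
    {"x": 1.6, "y": -0.6, "z": 0, "ax": 0, "ay": 0, "az": 0, "hand": 0},
    {"x": 2.24, "y": -0.84, "z": 0, "ax": 0, "ay": 0, "az": 0, "hand": 0},
    {"x": 2.24, "y": -0.84, "z": 0.5, "ax": 0, "ay": 0, "az": 0, "hand": 0},
    {"x": 2.24, "y": -0.84, "z": 0.5, "ax": 0, "ay": 0, "az": 0, "hand": 0},
    {"x": 2.24, "y": -0.84, "z": 0.5, "ax": 0, "ay": 0, "az": 0, "hand": 0}
  ]
}}

```text
clock: 17.6
eef_pos: [546.6, 173.2, 164.2]
tcp_rot: [-3.139, 0.001, 1.625]
contact_force: [0.3, 0.8, 0.7]
opening: 0.002
grasp_force: 0.0
```

```bash
python3 - <<'E'
from h import *
np.set_printoptions(precision=1,suppress=True)
st(); im=imaging.grab_frame("wrist"); hsv=cv2.cvtColor(im,cv2.COLOR_RGB2HSV)
for nm,lo,hi in(("green",(45,120,50),(75,255,255)),("blue",(105,120,50),(125,255,255))):
    k,_,s,ce=cv2.connectedComponentsWithStats(cv2.inRange(hsv,lo,hi))
    for j in range(1,k):
        if s[j,4]>60: print(nm,s[j],ce[j],ray("wrist",[ce[j]],52 if nm=="green" else 30)[0])
np.save("w6.npy",im); cv2.imwrite("pics/w6.png",im[:,:,::-1])
E
```

```text
[546.6 173.2 164.2] [-3.1  0.   1.6] F [0.3 0.8 0.7] M [-0. -0.  0.] grip 0.0
green [ 414   54   45   43 1528] [436.4  75.2] [633.  270.7  52. ]
blue [ 363  132  112  107 8289] [414.2 182.3] [635.1 180.4  30. ]
```

View pics/w6.png

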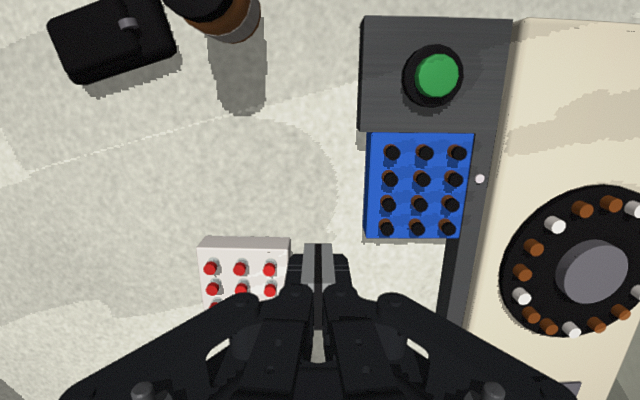

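Both faces look closed: blue (363-475, 132-240) butts the end block at row 132 and the rail at column 475, with the key at (436,75). I'll do the gentle snug push toward the rail.

>>> {"op": "drive_tool", "data": {
  "plan": [
    {"x": 0, "y": 0, "z": 0.8, "ax": 0, "ay": 0, "az": 0, "hand": 0},
    {"x": 0, "y": 0, "z": 1.6, "ax": 0, "ay": 0, "az": 0, "hand": 0},
    {"x": 0, "y": 0, "z": 2.4, "ax": 0, "ay": 0, "az": 0, "hand": 0},
    {"x": 0, "y": 0, "z": 3, "ax": 0, "ay": 0, "az": 0, "hand": 0},
    {"x": 0, "y": 0.15, "z": 3, "ax": 0, "ay": 0, "az": 0, "hand": 0},
    {"x": 0, "y": 0.3, "z": 3, "ax": 0, "ay": 0, "az": 0, "hand": 0},
    {"x": 0, "y": 0.4, "z": 3, "ax": 0, "ay": 0, "az": 0, "hand": 0},
    {"x": 0, "y": 0.45, "z": 3, "ax": 0, "ay": 0, "az": 0, "hand": 0}
  ]
}}

```text
clock: 18.45
eef_pos: [572.3, 175.3, 17.4]
tcp_rot: [3.138, -0.001, 1.625]
contact_force: [-0.6, 0.0, -0.5]
opening: 0.001
grasp_force: 0.0
```

>>> {"op": "drive_tool", "data": {
  "plan": [
    {"x": 0, "y": 0.04, "z": 0, "ax": 0, "ay": 0, "az": 0, "hand": 0},
    {"x": 0, "y": 0.08, "z": 0, "ax": 0, "ay": 0, "az": 0, "hand": 0},
    {"x": 0, "y": 0.12, "z": 0, "ax": 0, "ay": 0, "az": 0, "hand": 0}
  ]
}}

```text
clock: 18.75
eef_pos: [575.9, 175.4, 15.7]
tcp_rot: [3.141, -0.0, 1.625]
contact_force: [-0.6, -0.0, 0.2]
opening: 0.001
grasp_force: 0.0
```

>>> {"op": "drive_tool", "data": {
  "plan": [
    {"x": 0, "y": 0.04, "z": 0, "ax": 0, "ay": 0, "az": 0, "hand": 0},
    {"x": 0, "y": 0.08, "z": 0, "ax": 0, "ay": 0, "az": 0, "hand": 0}
  ]
}}

```text
clock: 18.95
eef_pos: [578.2, 175.4, 15.2]
tcp_rot: [-3.138, 0.0, 1.625]
contact_force: [-9.8, 0.5, 8.9]
opening: 0.0
grasp_force: 5.2
```

>>> {"op": "drive_tool", "data": {
  "plan": [
    {"x": 0, "y": 0.03, "z": 0, "ax": 0, "ay": 0, "az": 0, "hand": 0},
    {"x": 0, "y": 0.05, "z": 0, "ax": 0, "ay": 0, "az": 0, "hand": 0}
  ]
}}

```text
clock: 19.15
eef_pos: [578.4, 175.4, 15.0]
tcp_rot: [-3.134, 0.001, 1.625]
contact_force: [-17.8, 0.7, 15.0]
opening: -0.0
grasp_force: 8.5
```

>>> {"op": "drive_tool", "data": {
  "plan": [
    {"x": 0, "y": -0.2, "z": 0, "ax": 0, "ay": 0, "az": 0, "hand": 0},
    {"x": 0, "y": -0.4, "z": 0, "ax": 0, "ay": 0, "az": 0, "hand": 0},
    {"x": 0, "y": -0.4, "z": -0.8, "ax": 0, "ay": 0, "az": 0, "hand": 0},
    {"x": 0, "y": -0.4, "z": -1.6, "ax": 0, "ay": 0, "az": 0, "hand": 0},
    {"x": 0.6, "y": 0, "z": -2.2, "ax": 0, "ay": 0, "az": 0, "hand": 0},
    {"x": 1.2, "y": 0.6, "z": -2.2, "ax": 0, "ay": 0, "az": 0, "hand": 0},
    {"x": 1.84, "y": 1.15, "z": -2.2, "ax": 0, "ay": 0, "az": 0, "hand": 0},
    {"x": 1.84, "y": 1.15, "z": -2.2, "ax": 0, "ay": 0, "az": 0, "hand": 0}
  ]
}}

```text
clock: 19.95
eef_pos: [637.5, 274.6, 125.9]
tcp_rot: [3.137, -0.002, 1.627]
contact_force: [-0.1, -0.1, -0.7]
opening: -0.002
grasp_force: 0.0
```

```bash
python3 - <<'E'
from h import *
st(); im=blue("wrist"); st()
E
```

```text
[637.5 274.6 125.9] [ 3.137e+00 -2.000e-03  1.627e+00] F [-0.1 -0.1 -0.7] M [-0.03  0.01  0.02] grip 0.0
wrist [257 255  35  47 884] [270.  273.1] [599.9 203.9  30. ]
wrist [345 256  19  41 480] [355.9 271.8] [672.7 209.4  30. ]
wrist [314 330  10  19 130] [319.4 339. ] [645.9 136.5  30. ]
[635.4 272.5 125. ] [ 3.14  -0.     1.627] F [-0.4 -0.4 -0.8] M [-0.03  0.   -0.02] grip 0.0
```

>>> {"op": "drive_tool", "data": {
  "plan": [
    {"x": -0.03, "y": -0.04, "z": 0.5, "ax": 0, "ay": 0, "az": 0, "hand": 0},
    {"x": -0.03, "y": -0.04, "z": 1, "ax": 0, "ay": 0, "az": 0, "hand": 0},
    {"x": -0.03, "y": -0.04, "z": 1.3, "ax": 0, "ay": 0, "az": 0, "hand": 0},
    {"x": -0.03, "y": -0.04, "z": 1.4, "ax": 0, "ay": 0, "az": 0, "hand": 0},
    {"x": -0.03, "y": -0.04, "z": 1.45, "ax": 0, "ay": 0, "az": 0, "hand": 0},
    {"x": -0.03, "y": -0.04, "z": 1.5, "ax": 0, "ay": 0, "az": 0, "hand": 0}
  ]
}}

```text
clock: 20.6
eef_pos: [633.1, 269.1, 51.1]
tcp_rot: [3.141, -0.0, 1.625]
contact_force: [-1.1, -1.3, 1.9]
opening: 0.003
grasp_force: 1.0
```

>>> {"op": "drive_tool", "data": {
  "plan": [
    {"x": 0, "y": 0, "z": 0.03, "ax": 0, "ay": 0, "az": 0, "hand": 0},
    {"x": 0, "y": 0, "z": 0.06, "ax": 0, "ay": 0, "az": 0, "hand": 0}
  ]
}}

```text
clock: 20.8
eef_pos: [633.2, 269.1, 48.2]
tcp_rot: [3.141, -0.0, 1.625]
contact_force: [-1.0, -1.0, 3.7]
opening: -0.001
grasp_force: 1.8
```

>>> {"op": "drive_tool", "data": {
  "plan": [
    {"x": 0, "y": 0, "z": 0.03, "ax": 0, "ay": 0, "az": 0, "hand": 0},
    {"x": 0, "y": 0, "z": 0.06, "ax": 0, "ay": 0, "az": 0, "hand": 0},
    {"x": 0, "y": 0, "z": 0.07, "ax": 0, "ay": 0, "az": 0, "hand": 0},
    {"x": 0, "y": 0, "z": 0.07, "ax": 0, "ay": 0, "az": 0, "hand": 0},
    {"x": 0, "y": 0, "z": 0.07, "ax": 0, "ay": 0, "az": 0, "hand": 0}
  ]
}}

```text
clock: 21.3
eef_pos: [633.3, 269.1, 45.9]
tcp_rot: [3.14, -0.0, 1.625]
contact_force: [-5.7, -3.7, 17.3]
opening: 0.002
grasp_force: 8.9
```

Bottomed out at 6 mm travel (force 17 N). Release, then a check of the rack.

>>> {"op": "drive_tool", "data": {
  "plan": [
    {"x": 0, "y": 0, "z": -0.2, "ax": 0, "ay": 0, "az": 0, "hand": 0},
    {"x": 0, "y": 0, "z": -0.6, "ax": 0, "ay": 0, "az": 0, "hand": 0},
    {"x": -0.5, "y": -0.5, "z": -1.4, "ax": 0, "ay": 0, "az": 0, "hand": 0},
    {"x": -1.2, "y": -1.1, "z": -2.1, "ax": 0, "ay": 0, "az": 0, "hand": 0},
    {"x": -1.95, "y": -1.7, "z": -2.36, "ax": 0, "ay": 0, "az": 0, "hand": 0},
    {"x": -1.95, "y": -1.7, "z": -2.36, "ax": 0, "ay": 0, "az": 0, "hand": 0},
    {"x": -1.95, "y": -1.7, "z": -2.36, "ax": 0, "ay": 0, "az": 0, "hand": 0},
    {"x": -1.95, "y": -1.7, "z": -2.36, "ax": 0, "ay": 0, "az": 0, "hand": 0}
  ]
}}

```text
clock: 22.1
eef_pos: [554.0, 167.8, 161.7]
tcp_rot: [3.141, -0.001, 1.625]
contact_force: [0.2, -0.3, 0.3]
opening: 0.004
grasp_force: 0.0
```

```bash
python3 - <<'E'
from h import *
st(); im=imaging.grab_frame("wrist"); hsv=cv2.cvtColor(im,cv2.COLOR_RGB2HSV)
for nm,lo,hi in(("green",(45,120,50),(75,255,255)),("blue",(105,120,50),(125,255,255))):
    k,_,s,ce=cv2.connectedComponentsWithStats(cv2.inRange(hsv,lo,hi))
    for j in range(1,k):
        if s[j,4]>60: print(nm,s[j],ce[j],ray("wrist",[ce[j]],52 if nm=="green" else 30)[0])
E
```

```text
[554.  167.8 161.7] [ 3.141e+00 -1.000e-03  1.625e+00] F [ 0.2 -0.3  0.3] M [-0.06 -0.05  0.04] grip 0.0
green [ 406   45   45   45 1584] [428.24116162  67.01388889] [631.47229343 270.75988323  52.        ]
blue [ 356  126  112  108 8581] [407.57755506 176.96900128] [634.09747696 180.89039062  30.        ]
```

```bash
python3 -c "
from rig import r
print(r.sign_off())"
```

```text
the job is handed in; nothing more can be done
None
```

The job is handed in: the blue rack was pushed home against the rail and end block, and the green key was pressed to its 6 mm stop and released. The white rack showed no sign of moving, nothing else was touched, and the judge gave no verdict at hand-in.

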